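Tip the block down and set it against the planing stop

ROBOT

A 6-joint arm with a two-finger parallel gripper is mounted at the origin on the work surface; the furniture and walls round the work are solid. World frame = base frame: x ahead of the robot, y to its left, z up, the work surface at z = 0. Lengths are in m, angles in rad, forces in N, time in s.
With the tool pointing down it reaches from about 0.25 to 0.775 m from the base axis. Payload 4 kg.
Tool frame: the origin (TCP) lies midway between the tips of the shut fingers; the grasp point (between the pads) lies grasp_offset behind it (grasp_offset is the distance from the TCP to the grasp point, in m); z points along the fingers, y is the direction in which the jaws open and shut (so a half turn about z gives the same grasp; the last joint's range is limited). The gripper opens to 85 mm and grips with 20 to 120 N. Pads are 22 mm wide; open, the fingers measure 114 mm over their backs; the gripper's body (76 mm by 85 mm) begins 54 mm behind the grasp point. The pads swing forward as they close: fully open they stand 13 mm farther back than shut.
Start: joints at [1.127, 0.087, 1.371, -0, 1.684, -0.103], TCP at [0.184, 0.518, 0.231] pointing down, gripper open.
Joint ranges: [-3.1, 3.1], [-0.76, 2.03], [0.27, 2.55], [-1.08, 4.22], [0.17, 2.65], [-2.57, 2.57]. Speed limits (rad/s): [2.79, 2.79, 3.14, 3.14, 3.14, 3.14].

INTERFACE

Orientations are given as a rotation vector (axis times angle).
In Python, from workcell import observe, get_image, get_calibration, hand_in, cut_out, grasp_offset gives the robot as it stands.
- The arm moves only by the tool arm_command, never from a script. Its arguments are lists of equal length, an entry for each row: "offset": the shift along the tool's x, y, z in m, a list of three; "twist": the turn about the tool's z in degrees. A call has 1 to 20 rows; each row is the pose to reach, as a shift and turn from the pose commanded when the call began, along the tool's axes at that moment; what a row does not reach only later rows make up. A row lasts 1/12 s, in which the tool goes at most 41.7 mm and 7.16 degrees, less where a joint would pass 70% of its speed; a pose out of reach is approached as far as the arm can. A call with a gripper value outside its range is refused whole. "hand" is the finger opening in m, from 0 to 0.0854, set as the call begins (left out, the last holds). The fingers move at their own pace and stop on an object; "grip_force" is the grip in N (left out, the last holds). Time passes only in rows, so rows that repeat a pose let the fingers close. It gives the time, the measured TCP pose, the force and the opening at its end, in the units of the state.
- observe(): the state, without advancing time (a new reading comes with each control period).
- get_image(name): name is "side" or "top"; returns the picture (480x640x3 uint8, red, green, blue); there is no depth.
- get_calibration(name): a dict with "mtx" (3x3 intrinsics, pixels), "k1" (the pictures are not rectified: a ray, as slopes to the right and down, at radius r is drawn at 1 + k1 r^2 times it, then the intrinsics apply), "rvec" (rotation vector, rad) and "tvec" (3), from world to camera coordinates, as OpenCV has them. Camera axes: x right, y down, z forward; pixel columns grow to the right and rows downward; lengths in m; the calibration is good to about 2 mm. A picture is of the moment at which its call begins. get_calibration takes no time and is no camera call.
- hand_in(): hands the job in, once; it reports no verdict.
Trained networks look in the newest picture that a camera, given by its name, has taken for a name from the list of things; names that differ only in an ending like _2 or _b are one class to them, and where a whole thing is asked for, a point or a joint stands for the part that bears it (a point fixed in the world has none). Each returns a list of dicts, best first, with "confidence" (0 to 1); they miss things now and then, are a little off and sometimes report something else, mostly with a low value. They report only what shows in the picture. A call takes as long as a camera call.
- cut_out(camera, label): "mask" (480x640 bool, what is visible of it) and "rect" ([left, top, right, bottom] in pixels, round what is visible of it).
The state is a dict: "time": time; "joint_positions": joint angles; "joint_velocities": joint speeds; "joint_torque": joint torques, N m; "tool_pos": TCP position; "tcp_rot": TCP orientation; "contact_force": force on the tool from outside, world axes, zero at the start; "torque": the same for the moment, N m; "width": opening from 0.0 (shut) to 1.0 (fully open).
Only numpy, scipy, OpenCV 4.12 (cv2) and the standard library are available. Lean on these libraries where they do the work, as an engineer would, in place of code of your own. Each camera call takes 0.05 s, during which the arm holds its last target. There are 200 camera calls.

TASK

The brown hardwood block stands on end on the dark mat of the stop board. Push it near its top so that it topples towards the wooden stop and comes down flat on its broad face inside the white outline, then push it along the mat until its end sits square and snug against the stop. Only push it: do not pinch it or lift it, keep it inside the outline, and leave the other things on the bench where they are.

Things in the scene. Friction and masses are not known exactly. Their poses are not given: they have to be found in the camera images.
- workpiece: the workpiece: brown hardwood block 50 x 120 x 26 mm, about 0.1 kg, at the start standing on one 50 x 26 end on the mat of the stop board. Own axes: x across its 50 mm width, y along its 120 mm length (straight up at the start, when the top is at y = +0.060 and the foot at y = -0.060), z through its 26 mm thickness. Origin: centre of the broad face (z = 0) that looks away from the stop at the start; the opposite broad face, z = +0.026, looks towards the stop
- piece_top (a point): centre of the workpiece's upper end face (as it stands at the start)
- piece_foot (a point): centre of the workpiece's lower end face (as it stands at the start)
- stop_board: the stop board, screwed to the bench: a plywood base 150 x 276 mm (x, y) with a dark rubber mat, whose top is flat at 12 mm above the bench. A beech stop 142 mm wide crosses its -y end, rising to 29 mm above the bench; the stop's face is at y = -0.100. A white painted outline on the mat marks the zone: 110 mm wide (x from -0.055 to +0.055), from the stop's face to a white line at y = +0.112. Origin: centre of the base's underside; z up, -y towards the stop
- stop_face (a point): middle of the stop's face that the workpiece is to be pushed against, 10 mm above the mat; same axes as the stop board
- glue_bottle: yellow wood-glue bottle with orange nozzle, 62 mm across, 212 high, standing; origin: centre of its underside; a loose bystander to be left alone
- turned_foot_1: turned wooden furniture foot, 50 mm across, 86 high, standing; origin: centre of its underside; a loose bystander to be left alone
- turned_foot_2: turned wooden furniture foot, 50 mm across, 84 high, standing; origin: centre of its underside; a loose bystander to be left alone
- sanding_block: brown cork sanding block 63x111x36, lying flat; origin: centre of its underside; a loose bystander to be left alone

How it is judged:
On the way, in this order (a step that is already met when the one before it is completed fails the run):
1. the block has toppled towards the stop and lies flat on its broad face inside the outline, short of the stop (angle between the z axis of workpiece and the z axis of stop_face, either way round below 0.06 rad and x of piece_top in the frame of stop_board between -0.036 and 0.036 m and y of piece_top in the frame of stop_board between -0.106 and 0.117 m and x of piece_foot in the frame of stop_board between -0.036 and 0.036 m and y of piece_foot in the frame of stop_board between -0.106 and 0.117 m and height (world z) of each of piece_top, piece_foot below 0.032 m and y of piece_top in the frame of stop_board above -0.092 m and angle between the y axis of workpiece and the y axis of stop_board, either way round below 0.5 rad and y of piece_foot in the frame of stop_board above 0 m), for 0.2 s.
2. the block's end is against the stop (angle between the z axis of workpiece and the z axis of stop_face, either way round below 0.06 rad and x of piece_top in the frame of stop_board between -0.036 and 0.036 m and y of piece_top in the frame of stop_board between -0.106 and 0.117 m and x of piece_foot in the frame of stop_board between -0.036 and 0.036 m and y of piece_foot in the frame of stop_board between -0.106 and 0.117 m and height (world z) of each of piece_top, piece_foot below 0.032 m and y of piece_top in the frame of stop_board below -0.095 m and angle between the y axis of workpiece and the y axis of stop_board, either way round below 0.09 rad), for 0.2 s.
At the end, for the whole second after the job is handed in: the block lies at rest flat on a broad face on the mat, inside the white outline, its leading end (the end that was on top) within 5 mm of the stop's face and square to it within 5 degrees (all of step 2 and linear speed of workpiece below 0.02 m/s and angular speed of workpiece below 0.1 rad/s); the robot touches nothing.
It fails at once if the block is lifted: the end it stood on rises more than 20 mm (its centre) above the height it has when the block lies flat, or both ends are more than 10 mm above that height once the block is down (height (world z) of piece_foot above 0.045 m or (height (world z) of each of piece_foot, piece_top above 0.035 m and height (world z) of piece_top below 0.1 m)).
It fails at once if the block is pinched: while it is still more than 12 mm short of the stop the fingers bear on it with more than 20 N (contact force between the fingers and workpiece above 20 N and y of piece_top in the frame of stop_board above -0.088 m).
It fails at once if the block comes down outside the white outline, or leaves it (height (world z) of piece_top below 0.06 m and not (x of piece_top in the frame of stop_board between -0.036 and 0.036 m and y of piece_top in the frame of stop_board between -0.106 and 0.117 m and x of piece_foot in the frame of stop_board between -0.036 and 0.036 m and y of piece_foot in the frame of stop_board between -0.106 and 0.117 m)).
It fails at once if a bystander is moved more than 15 mm (distance of any of glue_bottle, turned_foot_1, turned_foot_2, sanding_block from where it was at the start of the episode above 0.015 m).
It also fails if it takes over 38 s, if anything falls off the work surface, if the arm or the gripper's body presses on something with over 40 N, if the wrist force passes 120 N, or if a joint passes its speed limit or range.

## Working session

There is one attempt and no reset: what is moved stays moved. The work goes in short steps, Python scripts to look and compute and a tool call to move; the robot and the scene stay as the last step left them, time stands still between calls to the robot, and variables do not carry over. Pictures are saved under pics/ and viewed, about 8 in all and at most 12, crops included, and the job is handed in when it is done.

Besides the shell and the picture viewer there is one more tool, called after "Call:" as name([rows], argument=value, ...), one row to a line, values as JSON. arm_command: Moves the arm, as the interface text tells. Its arguments: {"type":"object","properties":{"offset":{"type":"array"},"twist":{"type":"array"},"hand":{"type":"number"},"grip_force":{"type":"number"}},"required":["offset","twist"]}

```bash
ls; mkdir -p pics; python3 - <<'E'
from workcell import *
import cv2,numpy as np
s=observe();print(s['time'],s['tool_pos'],s['tcp_rot'],s['width'],s['contact_force']);print(grasp_offset if not callable(grasp_offset) else grasp_offset())
for c in('side','top'):
    im=get_image(c);cv2.imwrite(f'pics/{c}0.png',im[:,:,::-1]);np.save(f'pics/{c}0.npy',im)
    k=get_calibration(c);print(c,{a:np.round(b,4).tolist() for a,b in k.items()})
    for l in('workpiece','stop_board','glue_bottle','turned_foot_1','sanding_block'):
        for d in cut_out(c,l)[:3]:print(l,round(d['confidence'],2),np.round(d['rect']).tolist(),d['mask'].sum())
E
```

```text
pics
0.0 [0.18361552 0.51790742 0.23012229] [-0.53265847 -3.09549512  0.00341629] 1.00044357298653 [ 0.34002186 -0.01177378  0.37932259]
0.0187
side {'mtx': [[560.8149, 0.0, 320.4294], [0.0, 560.8149, 249.2928], [0.0, 0.0, 1.0]], 'k1': -0.0915, 'rvec': [0.0856, -2.589, 1.7068], 'tvec': [0.5477, 0.1078, 1.3083]}
workpiece 0.73 [300.0, 259.0, 329.0, 312.0] 1271
stop_board 0.55 [282.0, 267.0, 352.0, 331.0] 3223
glue_bottle 0.72 [282.0, 175.0, 304.0, 250.0] 1250
glue_bottle 0.4 [343.0, 229.0, 385.0, 253.0] 721
turned_foot_1 0.85 [345.0, 344.0, 374.0, 396.0] 1209
turned_foot_1 0.67 [266.0, 339.0, 297.0, 391.0] 1063
sanding_block 0.63 [342.0, 227.0, 388.0, 254.0] 762
top {'mtx': [[440.2619, 0.0, 321.4221], [0.0, 440.2619, 236.5623], [0.0, 0.0, 1.0]], 'k1': -0.0365, 'rvec': [2.0988, -2.1467, 0.1304], 'tvec': [0.0717, 0.5578, 0.9775]}
workpiece 0.6 [286.0, 222.0, 302.0, 253.0] 446
stop_board 0.82 [265.0, 206.0, 382.0, 281.0] 6692
stop_board 0.45 [167.0, 276.0, 196.0, 295.0] 434
stop_board 0.32 [285.0, 221.0, 303.0, 253.0] 452
glue_bottle 0.81 [444.0, 174.0, 487.0, 216.0] 1191
turned_foot_1 0.88 [173.0, 214.0, 200.0, 239.0] 394
turned_foot_1 0.85 [167.0, 275.0, 196.0, 297.0] 456
turned_foot_1 0.58 [262.0, 207.0, 386.0, 282.0] 6814
sanding_block 0.66 [446.0, 260.0, 492.0, 311.0] 1503
```

```bash
python3 - <<'E'
import cv2,numpy as np
a=cv2.imread('pics/top0.png')[150:330,140:500];b=cv2.imread('pics/side0.png')[160:410,240:420]
cv2.imwrite('pics/v1.png',cv2.resize(a,None,fx=2.2,fy=2.2,interpolation=cv2.INTER_CUBIC))
cv2.imwrite('pics/v2.png',cv2.resize(b,None,fx=2.4,fy=2.4,interpolation=cv2.INTER_CUBIC))
E
```

```text
(no output)
```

View pics/v1.png

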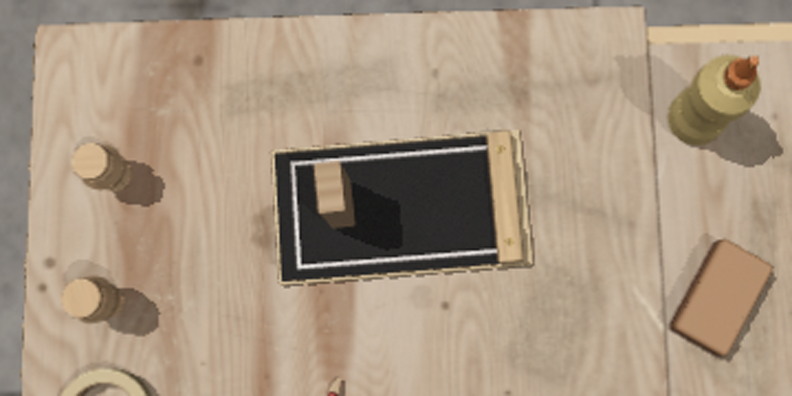

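View pics/v2.png

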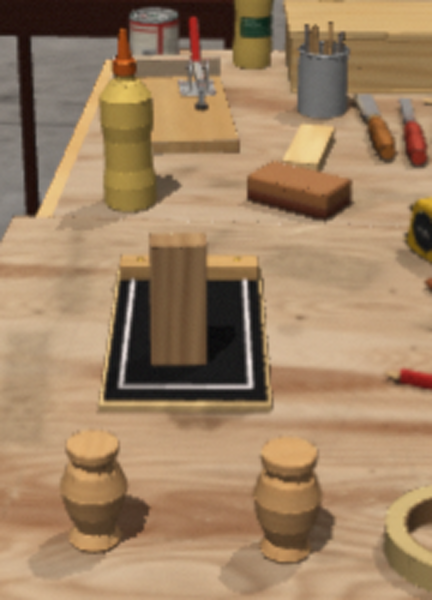

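The top view shows the board with its stop to the right, at crop (487–521, 130–263). The block stands near the left white line with its top face at (314–345, 163–213), nearer the upper outline line. The side view shows the broad face, with the two furniture feet nearest the camera and the bottle and sanding block beyond the stop.

```bash
cat > h.py <<'E'
from workcell import *
import cv2,numpy as np
from scipy.optimize import minimize,least_squares
from scipy.spatial import cKDTree
K={c:get_calibration(c) for c in('side','top')}
def proj(c,P):
    k=K[c];return cv2.projectPoints(np.float64(P).reshape(-1,3),np.float64(k['rvec']),np.float64(k['tvec']),np.float64(k['mtx']),np.float64([k['k1'],0,0,0]))[0][:,0]
def rz(a):return np.array([[np.cos(a),-np.sin(a),0],[np.sin(a),np.cos(a),0],[0,0,1]])
def box(x,y,a,z0,z1,w,l):
    # x across w, y along l
    P=np.array([[i*w/2,j*l/2,z] for i in(-1,1) for j in(-1,1) for z in(z0,z1)]);return P@rz(a).T+[x,y,0]
def sil(c,P):
    m=np.zeros((480*4,640*4),np.uint8);cv2.fillConvexPoly(m,cv2.convexHull(np.float32(proj(c,P)*4+1.5)).astype(np.int32),1)
    return cv2.resize(m.astype(np.float32),(640,480),interpolation=cv2.INTER_AREA)
def unproj(c,uv,z):
    k=K[c];n=cv2.undistortPoints(np.float64([[uv]]),np.float64(k['mtx']),np.float64([k['k1'],0,0,0]))[0,0]
    R=cv2.Rodrigues(np.float64(k['rvec']))[0];o=-R.T@np.float64(k['tvec']);d=R.T@[n[0],n[1],1];return o+d*(z-o[2])/d[2]
def fitblock(masks,p0,z0,z1,w,l):
    f=lambda p:sum(1-np.minimum(m,sil(c,box(*p,z0,z1,w,l))).sum()/np.maximum(m,sil(c,box(*p,z0,z1,w,l))).sum() for c,m in masks.items())
    S=np.array([p0]+[np.array(p0)+d for d in np.diag([.012,.012,.12])])
    r=minimize(f,p0,method='Nelder-Mead',options=dict(initial_simplex=S,xatol=1e-4,fatol=1e-4));return r.x,r.fun
E
python3 - <<'E'
from h import *
q={'a':(273.6,223.6),'b':(276.4,271.8),'c':(361.4,217.3),'d':(365.9,263.6)}
W={k:unproj('top',v,.012)[:2] for k,v in q.items()}
print({k:v.round(4).tolist() for k,v in W.items()})
yv=(W['a']+W['b']-W['c']-W['d'])/2;a=np.arctan2(yv[1],yv[0])-np.pi/2
mid=(W['a']+W['b']+W['c']+W['d'])/4; o=mid-(rz(a)@[0,.006,0])[:2]
p0=[*o,a];print('init',np.round(p0,4),np.linalg.norm(yv))
t=np.linspace(0,1,200)[:,None]
L=[((-.055,.112),(.055,.112)),((-.055,-.1),(-.055,.112)),((.055,-.1),(.055,.112))]
M=np.vstack([np.c_[(1-t)*np.array(u)+t*np.array(v),np.full(200,.012)] for u,v in L])
for cs in(['top'],['side'],['top','side']):
  p=np.array(p0)
  for it in range(6):
    pts={}
    for c in cs:
        im=np.load(f'pics/{c}0.npy').astype(int);w=(im.min(2)>120)&(im.max(2)-im.min(2)<35)
        uv=np.argwhere(w)[:,::-1].astype(float);d,_=cKDTree(proj(c,M@rz(p[2]).T+[p[0],p[1],0])).query(uv);pts[c]=uv[d<(4 if it<2 else 2)]
    def res(q):return np.concatenate([cKDTree(proj(c,M@rz(q[2]).T+[q[0],q[1],0])).query(pts[c])[0] for c in cs])
    r=least_squares(res,p,x_scale=[.01,.01,.1],diff_step=1e-3,loss='soft_l1');p=r.x
  print(cs,p.round(4),{c:len(v) for c,v in pts.items()},np.sqrt((r.fun**2).mean()))
  B=p.copy() 
np.save('board.npy',B)
ms={}
for c in('side','top'):ms[c]=cut_out(c,'workpiece')[0]['mask'].astype(np.float32)
x0=unproj('top',(289.5,235.5),.132)[:2]
for cs in(['top'],['side'],['top','side']):
  x,f=fitblock({c:ms[c] for c in cs},[*x0,B[2]],.012,.132,.05,.026)
  print('block',cs,x.round(4),f,'in board',(rz(-B[2])@[x[0]-B[0],x[1]-B[1],0]).round(4),'yaw',x[2]-B[2])
for n,c,uv,z in(('f1','top',(182,222.5),.086),('f2','top',(180,285.5),.085)):print(n,unproj(c,uv,z).round(3))
E
```

```text
{'a': [0.5993, 0.1755], 'b': [0.4824, 0.1691], 'c': [0.6091, -0.0371], 'd': [0.4971, -0.0439]}
init [0.5473 0.0599 0.0573] 0.21312776127278596
['top'] [0.5481 0.0626 0.0594] {'top': 440} 0.9685444327801762
['side'] [0.5511 0.059  0.0609] {'side': 253} 0.9503344119312436
['top', 'side'] [0.5489 0.0617 0.058 ] {'top': 430, 'side': 216} 0.972706261109514
block ['top'] [0.5523 0.1243 0.0658] 0.06401383876800537 in board [0.0071 0.0623 0.    ] yaw 0.00782555543945758
block ['side'] [0.5547 0.1261 0.0841] 0.0779988169670105 in board [0.0095 0.064  0.    ] yaw 0.026145759655778436
block ['top', 'side'] [0.5537 0.1249 0.0834] 0.17568063735961914 in board [0.0085 0.0628 0.    ] yaw 0.025414168410451507
f1 [0.593 0.375 0.086]
f2 [0.451 0.375 0.085]
```

```bash
cat >> h.py <<'E'
def plan(target,ang=None):
    s=observe();R=cv2.Rodrigues(np.float64(s['tcp_rot']))[0]
    print('t',round(s['time'],2),'tcp',np.round(s['tool_pos'],4),'offset',(R.T@(np.array(target)-s['tool_pos'])).round(4),'y-ang',np.degrees(np.arctan2(R[1,1],R[0,1])).round(2),'zdir',R[:,2].round(3))
    if ang is not None:print('twist',(np.degrees(np.arctan2(R[1,1],R[0,1])-ang)).round(2))
E
python3 -c "
from h import *
plan([.549,.1955,.231],.065)"
```

```text
t 0.7 tcp [0.1838 0.5184 0.2314] offset [-4.521e-01 -1.823e-01  4.000e-04] y-ang 70.48 zdir [ 0.  0. -1.]
twist 66.75
```

Call:
arm_command([
  [-0.1, -0.04, 0],
  [-0.2, -0.08, 0],
  [-0.3, -0.12, 0],
  [-0.4, -0.16, 0],
  [-0.452, -0.182, 0],
  [-0.452, -0.182, 0],
  [-0.452, -0.182, 0],
  [-0.452, -0.182, 0],
  [-0.452, -0.182, 0],
  [-0.452, -0.182, 0],
  [-0.452, -0.182, 0],
  [-0.452, -0.182, 0],
  [-0.452, -0.182, 0],
  [-0.452, -0.182, 0],
  [-0.452, -0.182, 0],
  [-0.452, -0.182, 0],
], twist=[66.8, 66.8, 66.8, 66.8, 66.8, 66.8, 66.8, 66.8, 66.8, 66.8, 66.8, 66.8, 66.8, 66.8, 66.8, 66.8], hand=0.016, grip_force=20)

```text
time: 2.03
tool_pos: [0.5482, 0.1968, 0.2315]
tcp_rot: [-2.147, -2.293, -0.001]
contact_force: [-0.8, -0.4, 0.9]
width: 0.186
```

Call:
arm_command([
  [0, 0, 0.03],
  [0, 0, 0.065],
  [0, 0, 0.1],
  [0, 0, 0.119],
  [-0.012, 0, 0.119],
  [-0.025, 0, 0.119],
  [-0.03, 0, 0.119],
  [-0.03, 0, 0.119],
], twist=[0, 0, 0, 0, 0, 0, 0, 0])

```text
time: 2.7
tool_pos: [0.5526, 0.1647, 0.1155]
tcp_rot: [2.149, 2.287, 0.007]
contact_force: [0.0, 0.2, 0.6]
width: 0.188
```

```bash
python3 - <<'E'
from h import *
a=get_image('side')[190:340,250:400];b=get_image('top')[170:320,230:380]
o=np.hstack([a,b])[:,:,::-1];cv2.imwrite('pics/v3.png',cv2.resize(o,None,fx=2.6,fy=2.6,interpolation=cv2.INTER_CUBIC));print(observe()['tool_pos'])
E
```

```text
[0.55237601 0.16571628 0.11507563]
```

View pics/v3.png

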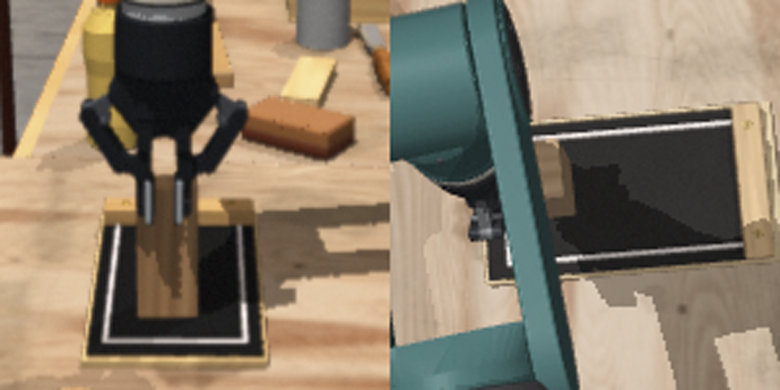

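The block is still upright. The two fingers (crop 147 and 182) sit centred behind its broad face (crop 137–199).

Call:
arm_command([
  [-0.006, 0, 0],
  [-0.011, 0, 0],
  [-0.015, 0, 0],
  [-0.018, 0, 0],
  [-0.021, 0, 0],
  [-0.024, 0, 0],
  [-0.027, 0, 0],
  [-0.03, 0, 0],
  [-0.033, 0, 0],
  [-0.036, 0, 0],
  [-0.039, 0, 0],
  [-0.041, 0, 0],
  [-0.043, 0, 0],
  [-0.043, 0, 0],
  [-0.043, 0, 0],
  [-0.043, 0, 0],
], twist=[0, 0, 0, 0, 0, 0, 0, 0, 0, 0, 0, 0, 0, 0, 0, 0])

```text
time: 4.13
tool_pos: [0.5537, 0.123, 0.1123]
tcp_rot: [-2.149, -2.292, -0.0]
contact_force: [-0.2, 0.1, 0.7]
width: 0.188
```

```bash
python3 - <<'E'
from h import *
a=get_image('side')[190:340,250:400];b=get_image('top')[170:320,230:380]
o=np.hstack([a,b])[:,:,::-1];cv2.imwrite('pics/v4.png',cv2.resize(o,None,fx=2.6,fy=2.6,interpolation=cv2.INTER_CUBIC));print(observe()['tool_pos'])
E
```

```text
[0.55367815 0.12307315 0.11230217]
```

View pics/v4.png

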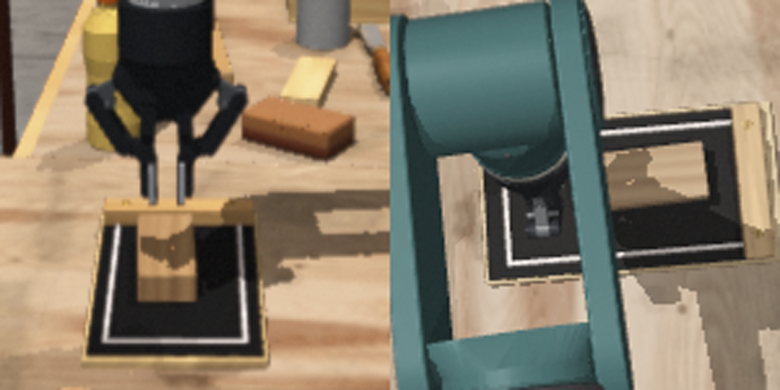

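The block came down flat. In the top view its leading end is at crop x≈709 and the stop face at ≈740, which leaves about 28 mm. I'll back off and measure before pushing.

Call:
arm_command([
  [0.02, 0, 0],
  [0.05, 0, 0],
  [0.05, 0, 0.03],
  [0.05, 0, 0.055],
  [0.05, 0, 0.055],
  [0.05, 0, 0.055],
], twist=[0, 0, 0, 0, 0, 0])

```text
time: 4.73
tool_pos: [0.549, 0.1727, 0.0557]
tcp_rot: [-2.147, -2.29, 0.006]
contact_force: [0.4, 0.2, 0.8]
width: 0.189
```

```bash
cat > m.py <<'E'
from h import *
B=np.load('board.npy')
for c,Bc in(('side',[.5511,.059,.0609]),('top',[.5481,.0626,.0594])):
    im=get_image(c);cv2.imwrite(f'pics/{c}_m.png',im[:,:,::-1])
    D=cut_out(c,'workpiece')
    if not D:print(c,'none');continue
    x,f=fitblock({c:D[0]['mask'].astype(np.float32)},[*(B[:2]+(rz(B[2])@[.008,-.012,0])[:2]),B[2]],.012,.038,.05,.12)
    Bc=np.array(Bc);b=rz(-Bc[2])@[x[0]-Bc[0],x[1]-Bc[1],0]
    print(c,round(D[0]['confidence'],2),D[0]['rect'],'world',x.round(4),'iou',1-f,'board',b.round(4),'yaw',(x[2]-Bc[2]).round(4),'gap',(b[1]-.06+.1).round(4))
E
python3 m.py; python3 -c "
from h import *
plan([.55,.15,.022],.0594)"
```

```text
side 0.73 [305.1, 272.2, 326.3, 304.3] world [0.5605 0.0465 0.0847] iou 0.35925376415252686 board [ 0.0086 -0.013   0.    ] yaw 0.0238 gap 0.027
top 0.97 [301.6, 222.4, 354.0, 254.2] world [0.5587 0.0494 0.1   ] iou 0.9604658484458923 board [ 0.0098 -0.0138  0.    ] yaw 0.0406 gap 0.0262
t 4.93 tcp [0.552  0.1729 0.0596] offset [-0.0227 -0.0036  0.0376] y-ang 3.65 zdir [ 0.004  0.001 -1.   ]
twist 0.24
```

Call:
arm_command([
  [0, -0.002, 0.02],
  [0, -0.002, 0.037],
  [-0.015, -0.002, 0.037],
  [-0.03, -0.002, 0.037],
  [-0.038, -0.002, 0.037],
  [-0.042, -0.002, 0.037],
  [-0.045, -0.002, 0.037],
  [-0.048, -0.002, 0.037],
  [-0.051, -0.002, 0.037],
  [-0.054, -0.002, 0.037],
  [-0.057, -0.002, 0.037],
  [-0.06, -0.002, 0.037],
  [-0.063, -0.002, 0.037],
  [-0.066, -0.002, 0.037],
  [-0.069, -0.002, 0.037],
  [-0.069, -0.002, 0.037],
  [-0.069, -0.002, 0.037],
], twist=[0.2, 0.2, 0.2, 0.2, 0.2, 0.2, 0.2, 0.2, 0.2, 0.2, 0.2, 0.2, 0.2, 0.2, 0.2, 0.2, 0.2])

```text
time: 6.35
tool_pos: [0.5528, 0.1035, 0.0201]
tcp_rot: [-2.153, -2.287, 0.001]
contact_force: [0.3, 0.2, 0.6]
width: 0.189
```

```bash
python3 m.py; python3 - <<'E'
import cv2,numpy as np
a=cv2.imread('pics/side_m.png')[190:340,250:400];b=cv2.imread('pics/top_m.png')[170:320,240:390]
cv2.imwrite('pics/v5.png',cv2.resize(np.hstack([a,b]),None,fx=2.6,fy=2.6,interpolation=cv2.INTER_CUBIC))
E
```

```text
side 0.7 [303.8, 274.0, 320.7, 299.1] world [0.5711 0.029  0.1075] iou 0.34877753257751465 board [ 0.0182 -0.0311  0.    ] yaw 0.0466 gap 0.0089
top 0.71 [311.2, 225.9, 361.1, 251.5] world [0.5573 0.0309 0.068 ] iou 0.6450409889221191 board [ 0.0073 -0.0322  0.    ] yaw 0.0086 gap 0.0078
```

View pics/v5.png

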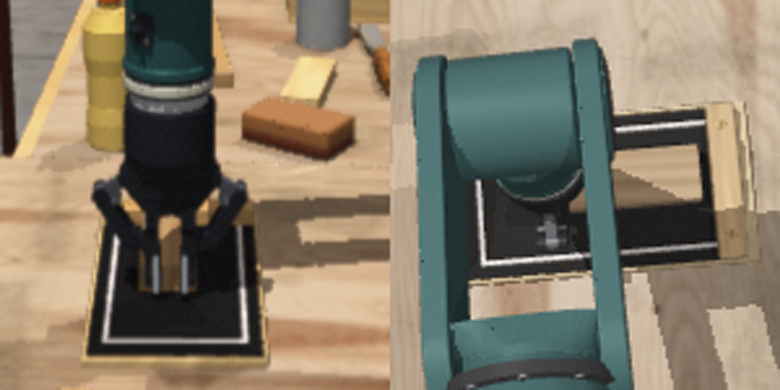

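The block is moving squarely, with the leading end now at crop x≈701 and the stop at ≈710. That leaves about 8 mm, so I'll push on gently.

Call:
arm_command([
  [-0.002, 0, 0],
  [-0.004, 0, 0],
  [-0.006, 0, 0],
  [-0.007, 0, 0],
  [-0.008, 0, 0],
  [-0.009, 0, 0],
  [-0.01, 0, 0],
  [-0.01, 0, 0],
], twist=[0, 0, 0, 0, 0, 0, 0, 0])

```text
time: 7.22
tool_pos: [0.5536, 0.0936, 0.0203]
tcp_rot: [2.153, 2.287, -0.0]
contact_force: [-0.9, -0.9, 0.2]
width: 0.187
```

Call:
arm_command([
  [-0.001, 0, 0],
  [-0.002, 0, 0],
  [-0.002, 0, 0],
], twist=[0, 0, 0])

```text
time: 7.47
tool_pos: [0.5537, 0.0923, 0.0204]
tcp_rot: [-2.153, -2.287, -0.002]
contact_force: [0.4, 3.1, 0.3]
width: 0.188
```

Call:
arm_command([
  [-0.001, 0, 0],
  [-0.0015, 0, 0],
  [-0.0015, 0, 0],
], twist=[0, 0, 0])

```text
time: 7.72
tool_pos: [0.5538, 0.0923, 0.0205]
tcp_rot: [-2.151, -2.286, -0.005]
contact_force: [-0.3, 6.1, 0.3]
width: 0.19
```

The tool has stopped at y = 0.0923 and the force is rising, so the block is seated. I'll back away and check.

Call:
arm_command([
  [-0.002, 0, 0],
  [-0.002, 0, 0],
  [0.003, 0, 0],
  [0.02, 0, 0],
  [0.05, 0, 0],
  [0.07, 0, -0.03],
  [0.08, 0, -0.06],
  [0.08, 0, -0.1],
  [0.08, -0.04, -0.14],
  [0.08, -0.08, -0.17],
  [0.08, -0.12, -0.17],
  [0.08, -0.15, -0.17],
  [0.08, -0.15, -0.17],
  [0.08, -0.15, -0.17],
], twist=[0, 0, 0, 0, 0, 0, 0, 0, 0, 0, 0, 0, 0, 0])

```text
time: 8.88
tool_pos: [0.3976, 0.1607, 0.1912]
tcp_rot: [2.151, 2.287, 0.002]
contact_force: [1.0, -0.1, 0.4]
width: 0.187
```

```bash
python3 m.py; python3 - <<'E'
import cv2,numpy as np
a=cv2.imread('pics/side_m.png')[190:340,250:400];b=cv2.imread('pics/top_m.png')[170:320,250:400]
cv2.imwrite('pics/v6.png',cv2.resize(np.hstack([a,b]),None,fx=2.6,fy=2.6,interpolation=cv2.INTER_CUBIC))
E
```

```text
side 0.69 [302.5, 267.0, 327.4, 297.1] world [0.5608 0.0175 0.0617] iou 0.9589394927024841 board [ 0.0072 -0.042   0.    ] yaw 0.0008 gap -0.002
top 0.85 [314.1, 225.6, 365.6, 249.9] world [0.5584 0.0207 0.0575] iou 0.9640573263168335 board [ 0.0078 -0.0425  0.    ] yaw -0.0019 gap -0.0025
```

View pics/v6.png

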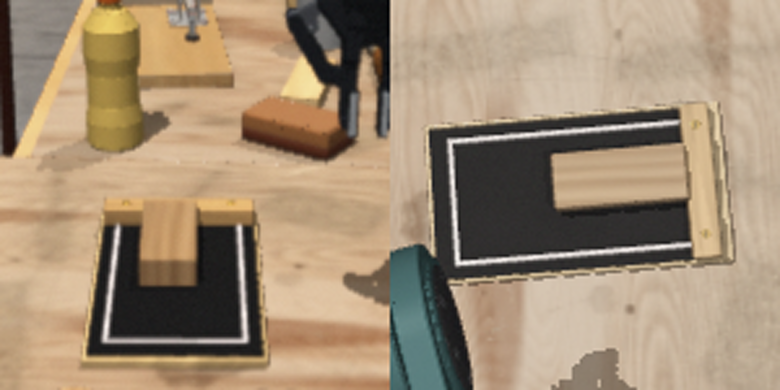

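The block lies flat with its end against the stop (crop x≈687). It is square and inside the outline, and the arm is clear.

```bash
python3 -c "
from workcell import *
print(observe()['joint_velocities']);print(hand_in())"
```

```text
[-1.17216614e-03  1.64456807e-02 -3.51842466e-03  3.33518407e-03
  6.06747237e-03  7.47970174e-05]
the job is handed in; nothing more can be done
None
```

I toppled the block towards the stop with two slightly opened fingers near its top. It came down flat inside the outline, about 26 mm short of the stop. I then slid it along from its foot end until it seated. The tool stopped advancing, with about 6 N on the last reading taken in contact. I pressed about 2 mm further without a force reading, then backed the arm clear and handed in at about 9 s of the 38 s allowed.

- **Position:** the final fits from both cameras put the block about 7–8 mm off the board's centre line, inside the outline.
- **Squareness:** both fits put it square to the stop within about 0.002 rad.
- **Gap:** the fitted gap came out at −2.0 to −2.5 mm, which is not physically possible. It is about the size of the calibration error and is consistent with the block touching the stop. The last picture also shows the end against the stop.
- **Disagreements:** while the arm hid part of the block, some fits were poor (overlap 0.35–0.65). The two cameras' world positions also differed by about 3 mm, so I measured each against its own fit of the board.
- **Bystanders:** the arm passed well clear of them. In the last picture the bottle and sanding block look unmoved. The two furniture feet were outside that crop and I did not measure them again.

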